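# Slide the top tile off the stack into the decorating jig

### The job

Slide the top terracotta tile sideways off its stack onto the plywood bed of the decorating jig, without lifting it and without shifting the tiles below. Push it along the bed until it presses snugly against the aluminium end stop, which is only held by friction and must not be shoved along; then press it gently home against the wooden back rail, so that it lies flat and flush against both. The tile is brittle, so never push hard, leave everything else where it is, and let go of the tile at the end.

Things in the scene. Friction and masses are not known exactly. Their poses are not given: they have to be found in the camera images.
- tile_top: Top tile of a stack of four square terracotta tiles, 110 x 110 x 12 mm, about 0.28 kg (mass and friction vary), which chips if pushed with more than 20 N. Origin: centre of its underside; z up, x and y along its sides, within 0.1 rad of the jig's x and y. Sliding it takes about 1 to 5 N.
- tile_2: The second tile, directly under tile_top, same size; origin at the centre of its underside. Its top, which tile_top lies on, is 36 mm above the table. It and the tiles below must stay (within 6 mm).
- tile_3: The third tile, under tile_2, same size, origin at the centre of its underside.
- tile_4: The lowest tile of the stack, on the table, same size, origin at the centre of its underside.
- jig: Decorating jig, fixed to the table: a plywood bed 33 mm high, 3 mm lower than the top tile's underside. Origin at table height; the bed spans -90 to +70 mm along its x and -110 to +130 mm along its y. x points away from the robot to the back rail, y from the stack to the end stop. The stack stands beyond the bed's -y edge, 5 to 35 mm off, with its centre at jig x -10 to -40 mm.
- rail: Back rail: fixed wooden strip at the bed's far edge, 180 mm along jig y, 14 mm thick, 16 mm high above the bed. Origin at bed height, middle of the face towards the robot (-x), which the tile is pressed against with 4 N or more; axes as the jig's. A tile touching it has its centre 55 mm from this face.
- stop: End stop: aluminium bar across the bed, 70 mm along jig x, 16 mm thick, 14 mm high, with a black knob to 30 mm above the bed. Origin at bed height, middle of the face towards the stack (-y); axes as the jig's. A tile touching it has its centre 55 mm from this face. It slides along y, held only by friction: it gives at 11 N. Snug is 4 N or more, the stop shifted less than 2 mm.
- brush: Paint brush lying on the table on the robot's side of the jig, bystander; origin under its middle.
- jar: Small white lidded paint jar, 48 mm wide, 60 mm tall, behind the jig or the stack, bystander; origin at the centre of its underside.
- pot: Small white open paint pot, 56 mm wide, 45 mm tall, behind the stack or the jig, bystander; origin at the centre of its underside.
- bucket_a: Bucket, 140 mm wide, 130 mm tall, bystander; origin at the centre of its underside.
- bucket_b: Bucket, 140 mm wide, 110 mm tall, bystander; origin at the centre of its underside.
- globe: Papier-mache globe, 150 mm ball on a cardboard ring, 170 mm tall in all, bystander; origin at the centre of its underside.
- plate: Paper plate, 170 mm wide, 18 mm tall, bystander; origin at the centre of its underside.
Things that resemble listed ones, but are neither listed nor needed, are in the scene too. Leave any black or yellow look-alike of the tile_top alone.

How it is judged:
On the way, in this order (a step that is already met when the one before it is completed fails the run):
1. the top tile has been slid off the stack and lies flat on the jig's bed (y of tile_top in the frame of jig above -0.062 m and height (world z) of tile_top below 0.0345 m and angle between tile_top's own z axis and vertical below 0.03 rad), for 0.05 s.
2. the tile is pressed against the end stop with at least 4 N (contact force between tile_top and stop above 4 N), for 0.2 s.
3. the tile is pressed against the back rail with at least 4 N (contact force between tile_top and rail above 4 N), for 0.2 s.
At the end, for the whole second after the job is handed in: The top tile lies flat on the bed, at rest, flush with the end stop and the back rail (gap at most 2.5 mm to each at the tile's middle, turned by at most 2 degrees); the three tiles below have moved less than 6 mm and the end stop less than 2 mm (y of tile_top in the frame of stop between -0.0575 and -0.052 m and x of tile_top in the frame of rail between -0.0575 and -0.052 m and angle between the x axis of tile_top and the x axis of jig, either way round below 0.035 rad and height (world z) of tile_top between 0.031 and 0.0345 m and angle between tile_top's own z axis and vertical below 0.03 rad and linear speed of tile_top below 0.01 m/s and distance of each of tile_2, tile_3, tile_4 from where it was at the start of the episode below 0.006 m and distance of stop from where it was at the start of the episode below 0.002 m); the robot touches nothing.
It fails at once if the top tile lifted by more than 14 mm (height (world z) of tile_top above 0.05 m).
It fails at once if the robot pushes the tile with more than 20 N (it chips) (contact force between tile_top and the fingers above 20 N or contact force between tile_top and the arm above 20 N).
It fails at once if the tiles below shifted by 6 mm or more (distance of any of tile_2, tile_3, tile_4 from where it was at the start of the episode above 0.006 m).
It fails at once if the end stop shoved by 2 mm or more (distance of stop from where it was at the start of the episode above 0.002 m).
It fails at once if a bystander shifted by more than 20 mm (distance of any of brush, jar, pot, bucket_a, bucket_b, globe, plate from where it was at the start of the episode above 0.02 m).
It also fails if it takes over 54 s, if anything falls off the work surface, if the arm or the gripper's body presses on something with over 40 N, if the wrist force passes 120 N, or if a joint passes its speed limit or range.

### The arm

A 6-joint arm with a two-finger parallel gripper is mounted at the origin on the work surface. World frame = base frame: x ahead of the robot, y to its left, z up, the work surface at z = 0. Lengths are in m, angles in rad, forces in N, time in s.
With the tool pointing down it reaches from about 0.3 to 0.775 m from the base axis. Payload 14.6 kg.
Tool frame: the origin (TCP) lies between the finger pads; the fingertips stand 11 mm ahead of it and the grasp point (between the pads) lies 8 mm behind it; z points along the fingers, y is the line along which they close (so a half turn about z gives the same grasp; the last joint's range is limited). The gripper opens to 85 mm and grips with 20 to 120 N. Pads are 22 mm wide; open, the fingers measure 114 mm over their backs; the gripper's body (76 mm by 85 mm) begins 54 mm behind the grasp point. The pads swing forward as they close: fully open they stand 13 mm farther back than shut.
Start: joints at [-1.263, 0.3, 1.521, -0, 1.321, -0.067], TCP at [0.201, -0.512, 0.242] pointing down, gripper open.
Joint ranges: [-3.03, 3.03], [-0.79, 2.21], [0.23, 2.52], [-1.04, 4.18], [0, 3.07], [-2.55, 2.55]. Speed limits (rad/s): [2.22, 2.22, 2.57, 3.14, 3.14, 3.14].

### API

Orientations are given as a 3x3 rotation matrix whose columns are the frame's x, y, z axes.
In Python, from bench import arm gives the robot as it stands.
- The arm moves only by the tool play_rows, never from a script. Its argument "deltas" is a list of rows, each a list of 7 numbers: the turn, a rotation vector about the tool's x, y, z in degrees, then the shift along the tool's x, y, z in m, then the opening, from 0 (shut) to 1 (fully open). In form: [[wx, wy, wz, dx, dy, dz, hand], ...]. A call has 1 to 20 rows; each row is the pose to reach, as a shift and turn from the pose commanded when the call began, along the tool's axes at that moment; what a row does not reach only later rows make up. A row lasts 1/10 s, in which the tool goes at most 50 mm and 8.59 degrees, less where a joint would pass 70% of its speed; a pose out of reach is approached as far as the arm can. A call with a gripper value outside its range is refused whole. The fingers move at their own pace and stop on an object; "force" is the grip in N (left out, the last holds). Time passes only in rows, so rows that repeat a pose let the fingers close. It gives the time, the measured TCP pose, the force, the opening and the grip force at its end, in the units of the state.
- arm.sense(): the state, without advancing time (a new reading comes with each control period).
- arm.capture(name): name is "side" or "top" or "wrist"; returns the picture (420x560x3 uint8, red, green, blue); there is no depth.
- arm.get_calibration(name): a dict with "fx", "fy", "cx", "cy" (pixels), "dist" ([k1, k2, p1, p2, k3] as OpenCV has them; the pictures are not rectified), "T" (4x4, takes a point from camera to world coordinates); the wrist camera has in their place "tool_from_camera" (4x4, takes a point from camera to tool coordinates, whose origin is the TCP and whose axes are the flange's). Camera axes: x right, y down, z forward; pixel columns grow to the right and rows downward; lengths in m; the calibration is good to about 2 mm. A picture is of the moment at which its call begins: read the wrist's pose just before it. get_calibration takes no time and is no camera call.
- arm.close_job(): hands the job in; it is judged then, once.
The state is a dict: "time": time; "joint_pos": joint angles; "dq": joint speeds; "joint_torque": joint torques, N m; "eef_pos": TCP position; "eef_rot": TCP orientation; "force": force on the tool from outside, world axes, zero at the start; "wrist_torque": the same for the moment, N m; "finger_gap": finger opening in m; "grasp_force": force on a finger pad.
Only numpy, scipy, OpenCV 4.12 (cv2) and the standard library are available. Lean on these libraries where they do the work, as an engineer would, in place of code of your own. Each camera call takes 0.05 s, during which the arm holds its last target. There are 200 camera calls.

## Working session

There is one attempt and no reset: what is moved stays moved. The work goes in short steps, Python scripts to look and compute and a tool call to move; the robot and the scene stay as the last step left them, time stands still between calls to the robot, and variables do not carry over. Pictures are saved under pics/ and viewed, at most 13 in all, crops included, and the job is handed in when it is done.

Besides the shell and the picture viewer there is one more tool, called as a command line: name --pt "numbers of a row" for each row, then --argument value for the rest. play_rows: Moves the arm, as the interface text tells. Its arguments: {"type":"object","properties":{"deltas":{"type":"array"},"force":{"type":"number"}},"required":["deltas"]}

```bash
ls; mkdir -p pics
python3 - <<'E'
from bench import arm
import cv2,numpy as np
print(arm.sense())
for n in("top","side"):
    im=arm.capture(n);cv2.imwrite(f"pics/{n}0.png",im[:,:,::-1]);c=arm.get_calibration(n);print(n,c)
print(arm.get_calibration("wrist"))
E
```

```text
pics
{'time': 0.0, 'joint_pos': array([-1.26262340e+00,  3.00521212e-01,  1.52159480e+00,  2.76054297e-06,
        1.32071138e+00, -6.65834165e-02]), 'dq': array([-0.00067472,  0.00245798, -0.00038285, -0.00282855,  0.00026682,
        0.00080063]), 'joint_torque': array([-1.69355393e-03, -5.43504417e+01, -3.61791909e+01, -1.82250637e-04,
        4.13040325e-03,  1.03121045e-05]), 'eef_pos': array([ 0.2012624 , -0.51160859,  0.24168802]), 'eef_rot': array([[ 9.30597106e-01,  3.66044927e-01, -3.71970404e-04],
       [ 3.66045107e-01, -9.30596365e-01,  1.17738192e-03],
       [ 8.48203746e-05, -1.23182616e-03, -9.99999238e-01]]), 'force': array([-0.5180538 , -0.37525559, -0.00529356]), 'wrist_torque': array([ 0.03675779, -0.00439789,  0.00190823]), 'grasp_force': 0.0, 'finger_gap': 0.08554436414965765}
top {'fx': 478.02454198268833, 'fy': 478.02454198268833, 'cx': 279.7396425442761, 'cy': 214.60862182188072, 'dist': array([-0.02934019,  0.        ,  0.        ,  0.        ,  0.        ]), 'T': array([[ 1.53345116e-02, -9.95712903e-01,  9.12176912e-02,
         4.67600417e-01],
       [
[... 523 characters left out ...]
783536,  0.72405505, -0.92811013],
       [ 0.00440689, -0.80401049, -0.59459878,  0.83696063],
       [ 0.        ,  0.        ,  0.        ,  1.        ]])}
{'fx': 342.4289375160238, 'fy': 342.4289375160238, 'cx': 280.34175385692816, 'cy': 211.53674943890212, 'dist': array([0.01755722, 0.        , 0.        , 0.        , 0.        ]), 'tool_from_camera': array([[ 2.84371579e-04, -9.63504663e-01, -2.67691394e-01,
         6.64911376e-02],
       [ 9.99999538e-01,  2.80511904e-05,  9.61345790e-04,
        -7.43090893e-04],
       [-9.18752089e-04, -2.67691544e-01,  9.63504226e-01,
        -1.33011677e-01],
       [ 0.00000000e+00,  0.00000000e+00,  0.00000000e+00,
         1.00000000e+00]])}
```

View pics/top0.png

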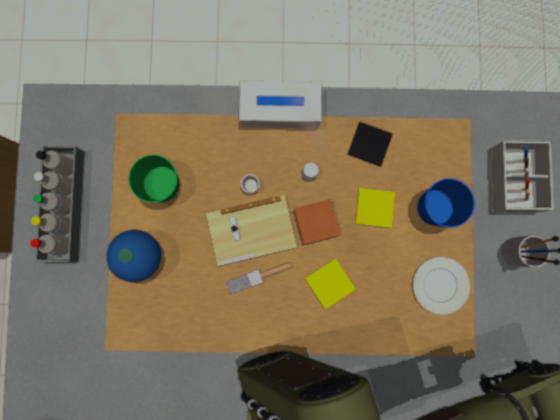

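View pics/side0.png

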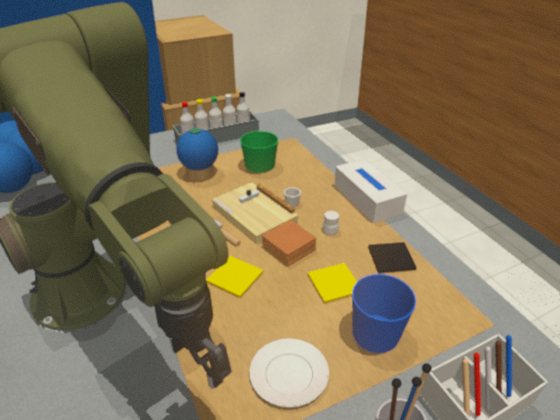

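The top view shows the terracotta stack at (317,222). Its look-alikes are yellow at (376,208) and (330,284), and black at (370,143). The jig is at (251,231), with the rail along (250,206) and the stop with its knob at (235,228). The jar is at (310,171), the pot at (250,184) and the brush at (260,278). I choose the terracotta tile at (317,222) and check it in a crop while measuring.

```bash
cat > h.py <<'E'
from bench import arm
import cv2,numpy as np
def ray(n,px,cal=None,T=None):
    c=arm.get_calibration(n); T=c["T"] if T is None else T
    K=np.array([[c["fx"],0,c["cx"]],[0,c["fy"],c["cy"]],[0,0,1]])
    u=cv2.undistortPoints(np.array(px,float).reshape(-1,1,2),K,c["dist"])[:,0]
    d=np.c_[u,np.ones(len(u))]@T[:3,:3].T
    return T[:3,3],d
def onplane(n,px,z,T=None):
    o,d=ray(n,px,T=T); return o+d*((z-o[2])/d[:,2])[:,None]
def wristT():
    s=arm.sense(); M=np.eye(4);M[:3,:3]=s["eef_rot"];M[:3,3]=s["eef_pos"]
    return M@arm.get_calibration("wrist")["tool_from_camera"]
E
python3 - <<'E'
from h import *
im=cv2.imread("pics/top0.png")
cv2.imwrite("pics/crop0.png",cv2.resize(im[160:300,190:360],None,fx=4.5,fy=4.2,interpolation=cv2.INTER_CUBIC))
hsv=cv2.cvtColor(im,cv2.COLOR_BGR2HSV)
for p in[(317,222),(250,240),(280,260),(235,228),(250,207),(226,234)]:print(p,hsv[p[1],p[0]])
m=cv2.inRange(hsv,(3,150,80),(11,255,255)); m[:, :293]=0;m[:,345:]=0
c=max(cv2.findContours(m,0,2)[0],key=cv2.contourArea);r=cv2.minAreaRect(c);print(cv2.contourArea(c),r)
b=cv2.boxPoints(r);print(onplane("top",b,.048).round(4),onplane("top",[r[0]],.048))
E
```

```text
(317, 222) [ 11 174 152]
(250, 240) [ 25  93 168]
(280, 260) [ 18 134 156]
(235, 228) [130  20  38]
(250, 207) [ 18 145 107]
(226, 234) [ 23  97 168]
1267.5 ((316.393310546875, 221.73135375976562), (36.46120834350586, 37.03483963012695), 75.46554565429688)
[[ 0.6132 -0.0071  0.048 ]
 [ 0.6423 -0.1121  0.048 ]
 [ 0.539  -0.1394  0.048 ]
 [ 0.5103 -0.035   0.048 ]] [[ 0.57603183 -0.07336637  0.048     ]]
```

View pics/crop0.png

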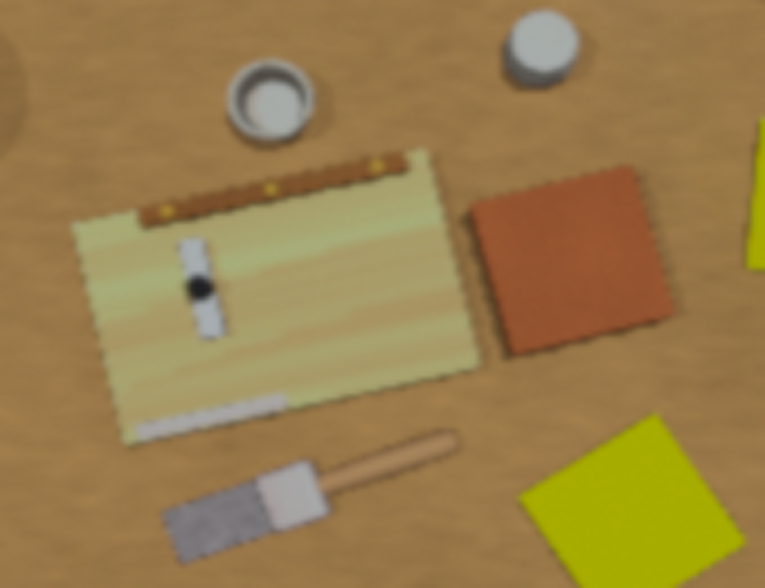

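The crop shows a plain terracotta stack, a plywood bed with the brown rail at its far edge, and the grey stop with a black knob. That confirms the choice. Next I work out a wrist view above the jig.

Run:
```python
from h import *
from scipy.spatial.transform import Rotation as R
c=np.array([(75,222),(428,150),(480,370),(127,443)])/[4.5,4.2]+[190,160]
P=onplane("top",c-.5,.033);print(P.round(4))
for i in range(4):print(np.linalg.norm(P[i]-P[(i+1)%4]).round(4))
yj=P[0]-P[1]+P[3]-P[2];a=np.arctan2(-yj[0],yj[1]);print("jig yaw",np.degrees(a))
J=P.mean(0)+R.from_euler('z',a).apply([.010,-.010,0]);print("jig",J)
s=arm.sense();E=s["eef_rot"]
X=np.array([np.cos(a),np.sin(a),0]);Y=np.array([-np.sin(a),np.cos(a),0])
G=np.c_[Y,X,[0,0,-1]]
print("rot",np.degrees(R.from_matrix(E.T@G).as_rotvec()))
print("shift",E.T@(np.r_[(J-.01*Y)[:2],.30]-s["eef_pos"]))
```

```text
[[ 0.6     0.2522  0.033 ]
 [ 0.6547  0.0206  0.033 ]
 [ 0.5    -0.0157  0.033 ]
 [ 0.4455  0.2138  0.033 ]]
0.238
0.159
0.2358
0.1592
jig yaw 13.331295067798667
jig [0.56208172 0.11027755 0.033     ]
rot [-4.48860358e-02 -4.68636377e-02 -8.18603946e+01]
shift [ 0.56199347 -0.43684902 -0.05769456]
```

play_rows --pt "0 0 0 0 0 -0.058 0.5" --pt "0 0 -82 0.562 -0.437 -0.058 0.5" --pt "0 0 -82 0.562 -0.437 -0.058 0.5" --pt "0 0 -82 0.562 -0.437 -0.058 0.5" --pt "0 0 -82 0.562 -0.437 -0.058 0.5" --pt "0 0 -82 0.562 -0.437 -0.058 0.5" --pt "0 0 -82 0.562 -0.437 -0.058 0.5" --pt "0 0 -82 0.562 -0.437 -0.058 0.5" --pt "0 0 -82 0.562 -0.437 -0.058 0.5" --pt "0 0 -82 0.562 -0.437 -0.058 0.5" --pt "0 0 -82 0.562 -0.437 -0.058 0.5" --pt "0 0 -82 0.562 -0.437 -0.058 0.5" --pt "0 0 -82 0.562 -0.437 -0.058 0.5" --pt "0 0 -82 0.562 -0.437 -0.058 0.5" --pt "0 0 -82 0.562 -0.437 -0.058 0.5" --pt "0 0 -82 0.562 -0.437 -0.058 0.5" --pt "0 0 -82 0.562 -0.437 -0.058 0.5" --pt "0 0 -82 0.562 -0.437 -0.058 0.5"

```text
time: 1.9
eef_pos: [0.564, 0.0998, 0.3]
eef_rot: [[-0.233, 0.973, -0.001], [0.973, 0.233, -0.0], [-0.0, -0.001, -1.0]]
force: [-0.4, -0.5, -0.7]
finger_gap: 0.0429
grasp_force: 0.0
```

Run:
```python
from h import *
s=arm.sense();print(s["time"],s["eef_pos"],s["eef_rot"],s["finger_gap"],s["force"])
np.save("w1T",wristT());im=arm.capture("wrist")[:,:,::-1];cv2.imwrite("pics/w1.png",im)
```

```text
1.9 [0.56396932 0.09982024 0.30001186] [[-2.32820182e-01  9.72519538e-01 -7.15571104e-04]
 [ 9.72519792e-01  2.32820015e-01 -3.08801129e-04]
 [-1.33715856e-04 -7.67802196e-04 -9.99999696e-01]] 0.04287058133900883 [-0.37466325 -0.48125155 -0.6810868 ]
```

View pics/w1.png

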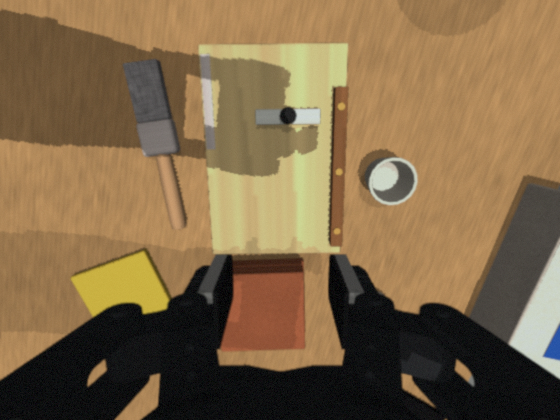

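The wrist view shows the bed corners at about (200,45), (347,43), (340,252) and (212,253). The rail's inner edge is near column 332, the stop runs from (257,117) to (320,117), and the stack top is at (263,310) between the fingers.

```bash
python3 - <<'E'
from h import *
im=cv2.imread("pics/w1.png");hsv=cv2.cvtColor(im,cv2.COLOR_BGR2HSV);T=np.load("w1T.npy")
for p in[(263,310),(265,268),(338,130),(338,220),(300,117),(262,118),(303,80),(229,310)]:print(p,hsv[p[1],p[0]])
pl=lambda p,z:onplane("wrist",p,z,T)
c=np.array([(200,45),(347,43),(340,252),(212,253)]);P=pl(c,.033);print(P.round(4));print([np.linalg.norm(P[i]-P[(i+1)%4]).round(4) for i in range(4)])
def edge(img_pts,z):
    Q=pl(img_pts,z)[:,:2];v=cv2.fitLine(Q.astype(np.float32),cv2.DIST_HUBER,0,.001,.001).ravel();return v
g=cv2.GaussianBlur(im,(3,3),0).astype(float)
# rail inner edge: strongest drop of brightness along rows, cols 320..342
G=g.sum(2)
r=[(322+np.argmin(np.diff(G[y,322:342]))+.5,y) for y in range(95,242,3)]
v=edge(r,.049);print("rail face top edge dir,pt",v,np.degrees(np.arctan2(v[1],v[0])),r[0],r[-1])
# stop lower edge (stack side top edge): column gradient
q=[(x,118+np.argmax(abs(np.diff(g[118:134,x,:].sum(1))))+.5) for x in list(range(260,278))+list(range(300,318))]
w=edge(q,.047);print("stop",w,np.degrees(np.arctan2(w[1],w[0])),q[0],q[-1])
# tile top edges
def e(pts):return edge(pts,.048)
f=[(x,266+np.argmax(np.diff(g[266:284,x,2]))+.5) for x in range(238,298,3)];print("front",e(f),f[0],f[-1])
b=[(x,338+np.argmax(abs(np.diff(G[338:356,x])))+.5) for x in range(230,300,3)];print("back",e(b),b[0],b[-1])
rr=[(296+np.argmax(abs(np.diff(G[y,296:312])))+.5,y) for y in range(310,342,2)];print("right",e(rr),rr[0],rr[-1])
E
python3 -c "
import cv2;im=cv2.imread('pics/w1.png');cv2.imwrite('pics/w1c.png',cv2.resize(im[80:360,190:360],None,fx=2.1,fy=2.1,interpolation=2))"
```

```text
(263, 310) [  9 158 147]
(265, 268) [  9 159  61]
(338, 130) [ 13 145 132]
(338, 220) [ 13 150 138]
(300, 117) [ 80  11 214]
(262, 118) [ 39  13 135]
(303, 80) [ 34  79 214]
(229, 310) [ 10 154  78]
[[ 0.4466  0.2163  0.033 ]
 [ 0.5981  0.2546  0.033 ]
 [ 0.6575  0.0237  0.033 ]
 [ 0.5018 -0.0151  0.033 ]]
[np.float64(0.1562), np.float64(0.2384), np.float64(0.1605), np.float64(0.2378)]
rail face top edge dir,pt [ 0.24261434 -0.9701228   0.61393803  0.12364083] -75.95911 (np.float64(332.5), 95) (np.float64(327.5), 239)
stop [0.9759743  0.21788555 0.5506734  0.15848903] 12.58487 (260, np.float64(123.5)) (317, np.float64(123.5))
front [ 0.96565753  0.25981832  0.57011515 -0.01944   ] (238, np.float64(273.5)) (295, np.float64(271.5))
back [ 0.95860815  0.28472874  0.59605485 -0.12632197] (230, np.float64(351.5)) (299, np.float64(348.5))
right [ 0.2534325  -0.96735305  0.6366095  -0.07578112] (np.float64(304.5), 310) (np.float64(304.5), 340)
```

View pics/w1c.png

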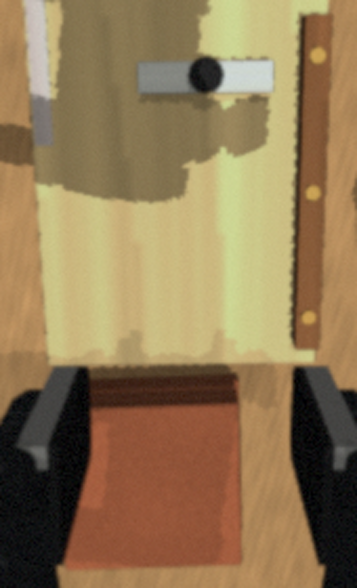

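play_rows --pt "0 0 -0.5 -0.05 -0.005 0.02 0.5" --pt "0 0 -0.5 -0.1 -0.01 0.04 0.5" --pt "0 0 -0.5 -0.15 -0.015 0.06 0.5" --pt "0 0 -0.5 -0.2 -0.02 0.08 0.5" --pt "0 0 -0.5 -0.2525 -0.0245 0.08 0.5" --pt "0 0 -0.5 -0.2525 -0.0245 0.12 0.5" --pt "0 0 -0.5 -0.2525 -0.0245 0.16 0.5" --pt "0 0 -0.5 -0.2525 -0.0245 0.2 0.5" --pt "0 0 -0.5 -0.2525 -0.0245 0.24 0.5" --pt "0 0 -0.5 -0.2525 -0.0245 0.26 0.5" --pt "0 0 -0.5 -0.2525 -0.0245 0.26 0.5" --pt "0 0 -0.5 -0.2525 -0.0245 0.26 0.5"

```text
time: 3.15
eef_pos: [0.5993, -0.1517, 0.0416]
eef_rot: [[-0.24, 0.971, 0.001], [0.971, 0.24, -0.0], [-0.001, 0.001, -1.0]]
force: [-0.4, -0.9, -0.2]
finger_gap: 0.0426
grasp_force: 0.0
```

Run:
```python
from h import *
s=arm.sense();print(s["time"],s["eef_pos"],s["eef_rot"][:,0],s["finger_gap"],s["force"])
np.save("w2T",wristT());im=arm.capture("wrist")[:,:,::-1];cv2.imwrite("pics/w2.png",im)
```

```text
3.15 [ 0.59932396 -0.15166299  0.04157627] [-2.40372549e-01  9.70680515e-01 -6.13069098e-04] 0.042595528025134874 [-0.44170057 -0.8802272  -0.1891109 ]
```

View pics/w2.png

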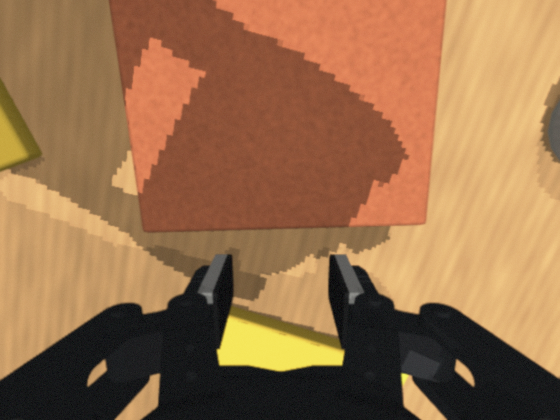

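The fingers stand clear behind the tile. Its rear edge runs along row 230 from column 145 to 427, and the fingers are centred at column 281. Next a touchdown on the table to find the fingertip height.

play_rows --pt "0 0 0 0 0 0.01 0.5" --pt "0 0 0 0 0 0.02 0.5" --pt "0 0 0 0 0 0.028 0.5" --pt "0 0 0 0 0 0.03 0.5" --pt "0 0 0 0 0 0.03 0.5"

```text
time: 3.7
eef_pos: [0.5992, -0.1506, 0.0099]
eef_rot: [[-0.242, 0.97, -0.001], [0.97, 0.242, 0.0], [0.0, -0.001, -1.0]]
force: [-0.1, -0.5, -0.1]
finger_gap: 0.0427
grasp_force: 0.0
```

play_rows --pt "0 0 0 0 0 0.001 0.5" --pt "0 0 0 0 0 0.002 0.5" --pt "0 0 0 0 0 0.002 0.5"

```text
time: 4.0
eef_pos: [0.5996, -0.1507, 0.0092]
eef_rot: [[-0.242, 0.97, 0.0], [0.97, 0.242, -0.0], [-0.0, 0.0, -1.0]]
force: [-3.7, 1.6, 10.3]
finger_gap: 0.0428
grasp_force: 4.8
```

play_rows --pt "0 0 0 0 0 0.001 0.5" --pt "0 0 0 0 0 0.002 0.5" --pt "0 0 0 0 0 0.002 0.5"

```text
time: 4.3
eef_pos: [0.5997, -0.1507, 0.0091]
eef_rot: [[-0.242, 0.97, 0.001], [0.97, 0.242, -0.0], [-0.0, 0.001, -1.0]]
force: [-15.7, 5.0, 31.4]
finger_gap: 0.043
grasp_force: 15.7
```

play_rows --pt "0 0 0 0 0 -0.02 0.5" --pt "0 0 0 0 0 -0.0425 0.5" --pt "0 0 0 0 0 -0.0425 0.5" --pt "0 0 0 0.005 0 -0.0425 0.5" --pt "0 0 0 0.008 0 -0.0425 0.5" --pt "0 0 0 0.008 0 -0.0425 0.5"

```text
time: 4.9
eef_pos: [0.5969, -0.1422, 0.0478]
eef_rot: [[-0.242, 0.97, -0.002], [0.97, 0.242, 0.001], [0.001, -0.001, -1.0]]
force: [0.4, 0.2, 0.1]
finger_gap: 0.0428
grasp_force: 0.0
```

play_rows --pt "0 0 0 0.002 0 0 0.5" --pt "0 0 0 0.004 0 0 0.5" --pt "0 0 0 0.006 0 0 0.5" --pt "0 0 0 0.008 0 0 0.5" --pt "0 0 0 0.01 0 0 0.5" --pt "0 0 0 0.012 0 0 0.5"

```text
time: 5.5
eef_pos: [0.5945, -0.1312, 0.0487]
eef_rot: [[-0.241, 0.97, -0.0], [0.97, 0.241, -0.0], [-0.0, -0.0, -1.0]]
force: [0.2, -1.0, -1.1]
finger_gap: 0.0426
grasp_force: 0.6
```

Run:
```python
from h import *
s=arm.sense();print(s["time"],s["eef_pos"],s["force"])
im=arm.capture("wrist")[:,:,::-1];cv2.imwrite("pics/w3.png",im)
```

```text
5.5 [ 0.59445232 -0.13118116  0.04873057] [ 0.18125623 -1.03185711 -1.07724834]
```

View pics/w3.png

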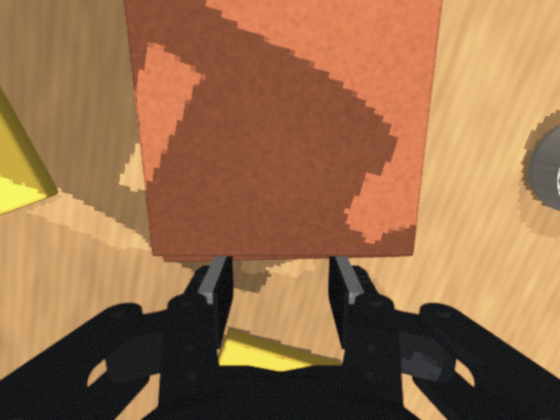

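The fingers now touch the tile's rear edge at row 255. The tile has slid a few millimetres, and the stack's edge shows just behind it. Pushing on.

play_rows --pt "0 0 0 0.003 0 0 0.5" --pt "0 0 0 0.006 0 0 0.5" --pt "0 0 0 0.009 0 0 0.5" --pt "0 0 0 0.012 0 0 0.5" --pt "0 0 0 0.015 0 0 0.5" --pt "0 0 0 0.018 0 0 0.5" --pt "0 0 0 0.021 0 0 0.5" --pt "0 0 0 0.024 0 0 0.5" --pt "0 0 0 0.027 0 0 0.5" --pt "0 0 0 0.03 0 0 0.5"

```text
time: 6.55
eef_pos: [0.5873, -0.1019, 0.0488]
eef_rot: [[-0.241, 0.97, 0.0], [0.97, 0.241, -0.0], [-0.0, 0.0, -1.0]]
force: [0.3, -1.3, -0.8]
finger_gap: 0.0427
grasp_force: 1.0
```

play_rows --pt "0 0 0 0.003 0 0 0.5" --pt "0 0 0 0.006 0 0 0.5" --pt "0 0 0 0.009 0 0 0.5" --pt "0 0 0 0.012 0 0 0.5" --pt "0 0 0 0.015 0 0 0.5" --pt "0 0 0 0.018 0 0 0.5" --pt "0 0 0 0.021 0 0 0.5" --pt "0 0 0 0.024 0 0 0.5" --pt "0 0 0 0.027 0 0 0.5" --pt "0 0 0 0.03 0 0 0.5" --pt "0 0 0 0.033 0 0 0.5" --pt "0 0 0 0.036 0 0 0.5" --pt "0 0 0 0.039 0 0 0.5" --pt "0 0 0 0.042 0 0 0.5" --pt "0 0 0 0.045 0 0 0.5" --pt "0 0 0 0.048 0 0 0.5" --pt "0 0 0 0.051 0 0 0.5" --pt "0 0 0 0.054 0 0 0.5" --pt "0 0 0 0.057 0 0 0.5" --pt "0 0 0 0.06 0 0 0.5"

```text
time: 8.55
eef_pos: [0.5726, -0.0436, 0.0486]
eef_rot: [[-0.242, 0.97, -0.0], [0.97, 0.242, 0.0], [0.0, -0.0, -1.0]]
force: [0.3, -1.9, -0.5]
finger_gap: 0.0427
grasp_force: 0.6
```

play_rows --pt "0 0 0 0.003 0 0 0.5" --pt "0 0 0 0.006 0 0 0.5" --pt "0 0 0 0.009 0 0 0.5" --pt "0 0 0 0.012 0 0 0.5" --pt "0 0 0 0.015 0 0 0.5" --pt "0 0 0 0.018 0 0 0.5" --pt "0 0 0 0.021 0 0 0.5" --pt "0 0 0 0.024 0 0 0.5" --pt "0 0 0 0.027 0 0 0.5" --pt "0 0 0 0.03 0 0 0.5"

```text
time: 9.55
eef_pos: [0.5655, -0.0146, 0.0488]
eef_rot: [[-0.241, 0.97, 0.0], [0.97, 0.241, -0.0], [-0.0, 0.0, -1.0]]
force: [-0.1, -1.5, 0.4]
finger_gap: 0.0427
grasp_force: 0.9
```

Run:
```python
from h import *
s=arm.sense();print(s["time"],s["eef_pos"],s["force"])
for n in("wrist","side"):
    im=arm.capture(n)[:,:,::-1];cv2.imwrite(f"pics/{n}4.png",im)
```

```text
9.55 [ 0.56551464 -0.01457116  0.04881748] [-0.06536651 -1.45996559  0.44307062]
```

View pics/wrist4.png

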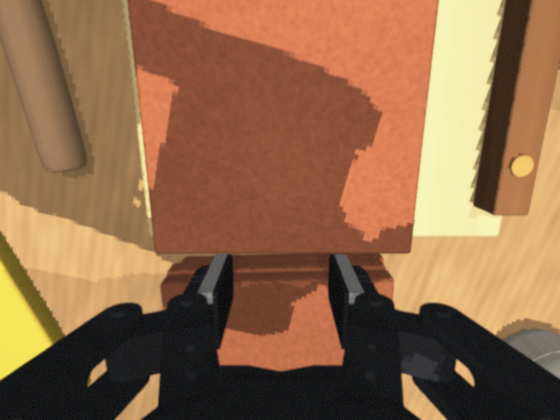

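The tile is off the stack and lies on the bed, square with the rail. The rest of the stack shows behind it, below row 255, still in place. Sliding friction is about 1.5 N.

play_rows --pt "0 0 0 0.003 0 0 0.5" --pt "0 0 0 0.006 0 0 0.5" --pt "0 0 0 0.009 0 0 0.5" --pt "0 0 0 0.012 0 0 0.5" --pt "0 0 0 0.015 0 0 0.5" --pt "0 0 0 0.018 0 0 0.5" --pt "0 0 0 0.021 0 0 0.5" --pt "0 0 0 0.024 0 0 0.5" --pt "0 0 0 0.027 0 0 0.5" --pt "0 0 0 0.03 0 0 0.5" --pt "0 0 0 0.033 0 0 0.5" --pt "0 0 0 0.036 0 0 0.5" --pt "0 0 0 0.038 0 0 0.5" --pt "0 0 0 0.04 0 0 0.5"

```text
time: 11.05
eef_pos: [0.5559, 0.0242, 0.0488]
eef_rot: [[-0.242, 0.97, 0.0], [0.97, 0.242, 0.0], [0.0, 0.0, -1.0]]
force: [-0.0, -2.3, 1.1]
finger_gap: 0.0431
grasp_force: 1.1
```

Run:
```python
from h import *
s=arm.sense();print(s["time"],s["eef_pos"],s["force"])
np.save("w5T",wristT())
for n in("wrist","top"):
    im=arm.capture(n)[:,:,::-1];cv2.imwrite(f"pics/{n}5.png",im)
```

```text
11.05 [0.55585894 0.02417239 0.04878527] [-0.01763925 -2.27682861  1.07126321]
```

View pics/wrist5.png

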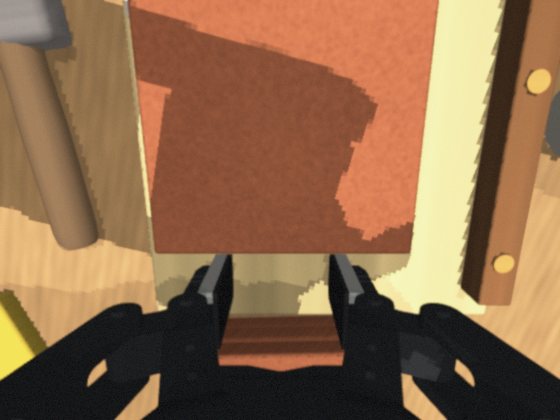

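The tile is tight against the fingers and square with the rail; its rear edge is at row 252. By measurement the stop is about 10 mm further on, so I advance slowly, checking the force.

play_rows --pt "0 0 0 0.001 0 0 0.5" --pt "0 0 0 0.002 0 0 0.5" --pt "0 0 0 0.003 0 0 0.5" --pt "0 0 0 0.004 0 0 0.5" --pt "0 0 0 0.005 0 0 0.5" --pt "0 0 0 0.005 0 0 0.5"

```text
time: 11.75
eef_pos: [0.5546, 0.029, 0.0488]
eef_rot: [[-0.242, 0.97, -0.0], [0.97, 0.242, 0.0], [0.0, -0.0, -1.0]]
force: [-0.4, -0.2, -0.6]
finger_gap: 0.043
grasp_force: 0.2
```

play_rows --pt "0 0 0 0.0005 0 0 0.5" --pt "0 0 0 0.001 0 0 0.5" --pt "0 0 0 0.001 0 0 0.5"

```text
time: 12.05
eef_pos: [0.5544, 0.0299, 0.0488]
eef_rot: [[-0.242, 0.97, -0.0], [0.97, 0.242, 0.0], [0.0, -0.0, -1.0]]
force: [-0.2, -0.6, -0.2]
finger_gap: 0.0426
grasp_force: 0.5
```

play_rows --pt "0 0 0 0.0005 0 0 0.5" --pt "0 0 0 0.001 0 0 0.5" --pt "0 0 0 0.001 0 0 0.5"

```text
time: 12.35
eef_pos: [0.5542, 0.0309, 0.0488]
eef_rot: [[-0.242, 0.97, -0.0], [0.97, 0.242, 0.0], [0.0, -0.0, -1.0]]
force: [-0.5, -1.0, -0.7]
finger_gap: 0.0428
grasp_force: 0.5
```

play_rows --pt "0 0 0 0.0005 0 0 0.5" --pt "0 0 0 0.001 0 0 0.5" --pt "0 0 0 0.001 0 0 0.5"

```text
time: 12.65
eef_pos: [0.5539, 0.0318, 0.0488]
eef_rot: [[-0.242, 0.97, -0.0], [0.97, 0.242, 0.0], [0.0, -0.0, -1.0]]
force: [0.1, -1.8, -0.3]
finger_gap: 0.0427
grasp_force: 0.4
```

play_rows --pt "0 0 0 0.0005 0 0 0.5" --pt "0 0 0 0.0005 0 0 0.5"

```text
time: 12.85
eef_pos: [0.5538, 0.0323, 0.0488]
eef_rot: [[-0.242, 0.97, -0.0], [0.97, 0.242, 0.0], [0.0, -0.0, -1.0]]
force: [1.0, -0.1, -0.5]
finger_gap: 0.0424
grasp_force: 0.4
```

play_rows --pt "0 0 0 0.0005 0 0 0.5" --pt "0 0 0 0.0005 0 0 0.5"

```text
time: 13.05
eef_pos: [0.5537, 0.0328, 0.0488]
eef_rot: [[-0.241, 0.97, -0.0], [0.97, 0.241, 0.0], [0.0, -0.0, -1.0]]
force: [0.2, -0.5, -0.8]
finger_gap: 0.0422
grasp_force: 0.4
```

play_rows --pt "0 0 0 0.0005 0 0 0.5" --pt "0 0 0 0.0005 0 0 0.5"

```text
time: 13.25
eef_pos: [0.5536, 0.0333, 0.0488]
eef_rot: [[-0.241, 0.97, -0.0], [0.97, 0.241, 0.0], [0.0, -0.0, -1.0]]
force: [0.4, -0.1, -0.4]
finger_gap: 0.0428
grasp_force: 0.4
```

play_rows --pt "0 0 0 0.0005 0 0 0.5" --pt "0 0 0 0.001 0 0 0.5" --pt "0 0 0 0.001 0 0 0.5"

```text
time: 13.55
eef_pos: [0.5534, 0.0341, 0.0488]
eef_rot: [[-0.242, 0.97, -0.0], [0.97, 0.242, -0.0], [-0.0, -0.0, -1.0]]
force: [0.8, -2.1, -0.0]
finger_gap: 0.0428
grasp_force: 1.1
```

play_rows --pt "0 0 0 0.0005 0 0 0.5" --pt "0 0 0 0.0005 0 0 0.5"

```text
time: 13.75
eef_pos: [0.5533, 0.0342, 0.0488]
eef_rot: [[-0.241, 0.97, 0.0], [0.97, 0.241, -0.001], [-0.001, 0.0, -1.0]]
force: [0.0, -6.5, -0.7]
finger_gap: 0.0429
grasp_force: 3.0
```

play_rows --pt "0 0 0 0.0005 0 0 0.5" --pt "0 0 0 0.0005 0 0 0.5"

```text
time: 13.95
eef_pos: [0.5534, 0.0344, 0.0489]
eef_rot: [[-0.241, 0.97, 0.001], [0.97, 0.241, -0.001], [-0.001, 0.0, -1.0]]
force: [1.8, -8.5, -0.6]
finger_gap: 0.0428
grasp_force: 4.6
```

Run:
```python
from h import *
s=arm.sense();print(s["time"],s["eef_pos"],s["force"])
a=arm.capture("side")[:,:,::-1];b=arm.capture("top")[:,:,::-1]
o=cv2.imread("pics/side0.png");f=lambda i:cv2.resize(i[170:270,200:330],None,fx=3,fy=3,interpolation=2)
t=cv2.resize(b[180:280,190:320],None,fx=3,fy=3,interpolation=2)
cv2.imwrite("pics/s6.png",np.vstack([np.hstack([f(o),f(a)]),np.hstack([t,0*t])])[:600]);cv2.imwrite("pics/side6.png",a);cv2.imwrite("pics/top6.png",b)
```

```text
13.95 [0.55336139 0.03435263 0.04890263] [ 1.76014523 -8.54120572 -0.59582444]
```

View pics/s6.png

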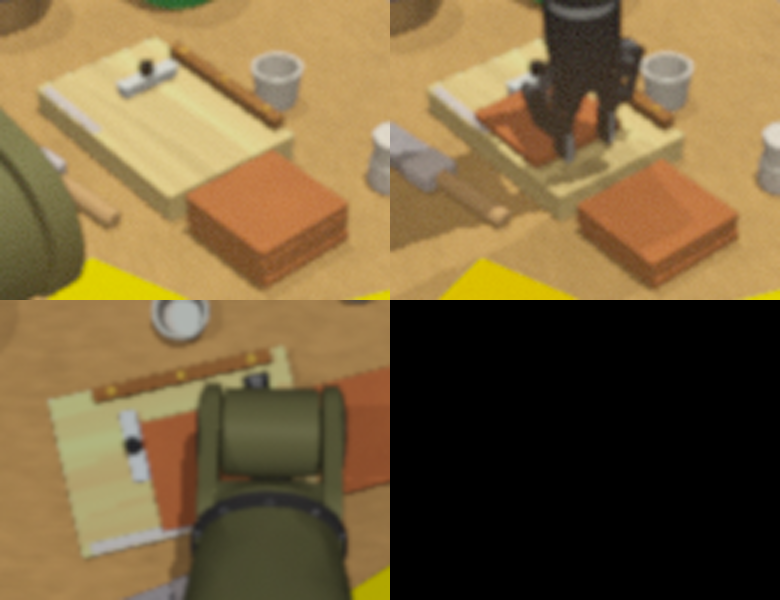

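The stack stands where it did (top right), and in the top view (bottom left) the tile touches the stop. The push is 8.7 N, about 7 N of it on the stop. I hold briefly, then back off.

play_rows --pt "0 0 0 0 0 0 0.5" --pt "0 0 0 0 0 0 0.5" --pt "0 0 0 0 0 0 0.5"

```text
time: 14.35
eef_pos: [0.5533, 0.0343, 0.0489]
eef_rot: [[-0.241, 0.97, 0.001], [0.97, 0.241, -0.001], [-0.001, 0.0, -1.0]]
force: [2.3, -9.3, -1.7]
finger_gap: 0.0429
grasp_force: 4.6
```

play_rows --pt "0 0 0 -0.003 0 0 0.5" --pt "0 0 0 -0.012 0 0 0.5" --pt "0 0 0 -0.012 0 -0.04 0.5" --pt "0 0 0 -0.012 0 -0.04 0.5"

```text
time: 14.75
eef_pos: [0.5581, 0.023, 0.0929]
eef_rot: [[-0.241, 0.97, 0.006], [0.97, 0.241, 0.0], [-0.001, 0.006, -1.0]]
force: [1.0, 0.3, 0.2]
finger_gap: 0.0426
grasp_force: 0.0
```

play_rows --pt "0 0 0 0 0 0 0.5" --pt "0 0 8 0.01 -0.01 -0.01 0.5" --pt "0 0 16 0.02 -0.02 -0.01 0.5" --pt "0 0 24 0.03 -0.03 -0.01 0.5" --pt "0 0 32 0.04 -0.04 -0.01 0.5" --pt "0 0 40 0.05 -0.05 -0.01 0.5" --pt "0 0 48 0.06 -0.06 -0.01 0.5" --pt "0 0 56 0.07 -0.07 -0.01 0.5" --pt "0 0 64 0.0725 -0.0814 -0.01 0.5" --pt "0 0 72 0.0725 -0.0814 -0.01 0.5" --pt "0 0 80 0.0725 -0.0814 -0.01 0.5" --pt "0 0 88 0.0725 -0.0814 -0.01 0.5" --pt "0 0 90 0.0725 -0.0814 -0.01 0.5" --pt "0 0 90 0.0725 -0.0814 -0.01 0.5" --pt "0 0 90 0.0725 -0.0814 -0.01 0.5"

```text
time: 16.25
eef_pos: [0.4593, 0.0742, 0.0983]
eef_rot: [[0.97, 0.243, -0.001], [0.243, -0.97, -0.0], [-0.001, -0.0, -1.0]]
force: [-0.7, -0.5, 1.4]
finger_gap: 0.0428
grasp_force: 0.0
```

Run:
```python
from h import *
s=arm.sense();print(s["time"],s["eef_pos"],s["force"])
np.save("w7T",wristT());im=arm.capture("wrist")[:,:,::-1];cv2.imwrite("pics/w7.png",im)
```

```text
16.25 [0.45925227 0.07415355 0.0982603 ] [-0.6580916  -0.45704651  1.40111994]
```

View pics/w7.png

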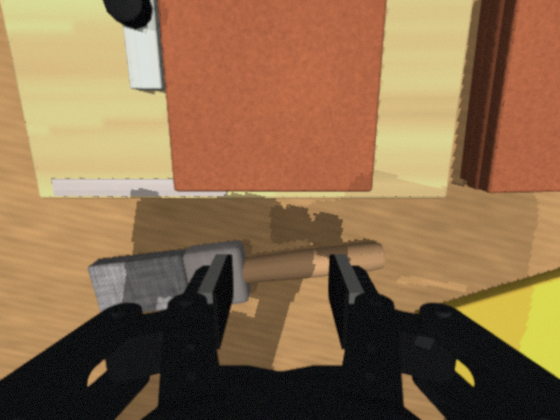

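The tile touches the stop at column 163, with its near edge at row 190. The brush is under the fingers but well below fingertip height. I descend to 0.0485 and push towards the rail.

play_rows --pt "0 0 0 0 0 0.025 0.5" --pt "0 0 0 0 0 0.05 0.5" --pt "0 0 0 0 0 0.05 0.5" --pt "0 0 0 0.003 0 0.05 0.5" --pt "0 0 0 0.006 0 0.05 0.5" --pt "0 0 0 0.009 0 0.05 0.5" --pt "0 0 0 0.011 0 0.05 0.5" --pt "0 0 0 0.013 0 0.05 0.5" --pt "0 0 0 0.015 0 0.05 0.5" --pt "0 0 0 0.017 0 0.05 0.5"

```text
time: 17.3
eef_pos: [0.476, 0.0783, 0.0488]
eef_rot: [[0.97, 0.242, -0.0], [0.242, -0.97, -0.0], [-0.0, -0.0, -1.0]]
force: [-3.2, -1.0, 3.0]
finger_gap: 0.043
grasp_force: 2.0
```

play_rows --pt "0 0 0 0.002 0 0 0.5" --pt "0 0 0 0.004 0 0 0.5" --pt "0 0 0 0.006 0 0 0.5" --pt "0 0 0 0.008 0 0 0.5" --pt "0 0 0 0.01 0 0 0.5" --pt "0 0 0 0.012 0 0 0.5" --pt "0 0 0 0.014 0 0 0.5" --pt "0 0 0 0.016 0 0 0.5"

```text
time: 18.1
eef_pos: [0.4917, 0.0822, 0.0488]
eef_rot: [[0.97, 0.241, -0.0], [0.241, -0.97, -0.0], [-0.0, 0.0, -1.0]]
force: [-2.8, -0.9, 2.5]
finger_gap: 0.0429
grasp_force: 1.8
```

Run:
```python
from h import *
s=arm.sense();print(s["time"],s["eef_pos"],s["force"])
r=s["eef_pos"][:2]-[.5631,.1126];print(r@[.9703,.2419])
im=arm.capture("wrist")[:,:,::-1];cv2.imwrite("pics/w8.png",im)
```

```text
18.1 [0.49170066 0.08222231 0.0487721 ] [-2.79569618 -0.94338359  2.49579886]
-0.07662714233903024
```

play_rows --pt "0 0 0 0.001 0 0 0.5" --pt "0 0 0 0.002 0 0 0.5" --pt "0 0 0 0.003 0 0 0.5" --pt "0 0 0 0.004 0 0 0.5" --pt "0 0 0 0.005 0 0 0.5" --pt "0 0 0 0.006 0 0 0.5"

```text
time: 18.75
eef_pos: [0.4974, 0.0837, 0.0488]
eef_rot: [[0.97, 0.242, 0.0], [0.242, -0.97, -0.0], [-0.0, 0.0, -1.0]]
force: [-3.0, -2.0, 2.4]
finger_gap: 0.0429
grasp_force: 1.6
```

play_rows --pt "0 0 0 0.0005 0 0 0.5" --pt "0 0 0 0.001 0 0 0.5"

```text
time: 18.95
eef_pos: [0.4983, 0.0839, 0.0488]
eef_rot: [[0.97, 0.241, -0.0], [0.241, -0.97, -0.0], [-0.0, 0.0, -1.0]]
force: [-3.5, -0.9, 2.1]
finger_gap: 0.0425
grasp_force: 1.6
```

play_rows --pt "0 0 0 0.0005 0 0 0.5" --pt "0 0 0 0.001 0 0 0.5"

```text
time: 19.15
eef_pos: [0.4993, 0.0841, 0.0488]
eef_rot: [[0.97, 0.241, -0.0], [0.241, -0.97, -0.0], [-0.0, 0.0, -1.0]]
force: [-2.6, -1.7, 2.1]
finger_gap: 0.043
grasp_force: 1.5
```

play_rows --pt "0 0 0 0.0005 0 0 0.5" --pt "0 0 0 0.0005 0 0 0.5"

```text
time: 19.35
eef_pos: [0.4999, 0.0843, 0.0488]
eef_rot: [[0.97, 0.242, 0.0], [0.242, -0.97, 0.0], [0.0, 0.0, -1.0]]
force: [-1.6, -0.4, 0.2]
finger_gap: 0.0424
grasp_force: 1.1
```

play_rows --pt "0 0 0 0.0005 0 0 0.5" --pt "0 0 0 0.0005 0 0 0.5"

```text
time: 19.55
eef_pos: [0.5003, 0.0844, 0.0488]
eef_rot: [[0.97, 0.241, 0.0], [0.241, -0.97, 0.0], [0.0, 0.0, -1.0]]
force: [-2.0, -1.3, 1.6]
finger_gap: 0.0429
grasp_force: 1.3
```

play_rows --pt "0 0 0 0.0005 0 0 0.5" --pt "0 0 0 0.0005 0 0 0.5"

```text
time: 19.75
eef_pos: [0.5008, 0.0845, 0.0488]
eef_rot: [[0.97, 0.241, 0.0], [0.241, -0.97, 0.0], [0.0, -0.0, -1.0]]
force: [-2.4, -1.3, 1.9]
finger_gap: 0.0428
grasp_force: 1.3
```

play_rows --pt "0 0 0 0.0005 0 0 0.5" --pt "0 0 0 0.0005 0 0 0.5"

```text
time: 19.95
eef_pos: [0.5013, 0.0846, 0.0488]
eef_rot: [[0.97, 0.241, 0.0], [0.241, -0.97, 0.0], [0.0, -0.0, -1.0]]
force: [-1.9, -1.2, 1.6]
finger_gap: 0.043
grasp_force: 1.3
```

play_rows --pt "0 0 0 0.0005 0 0 0.5" --pt "0 0 0 0.0005 0 0 0.5"

```text
time: 20.15
eef_pos: [0.5018, 0.0847, 0.0488]
eef_rot: [[0.97, 0.241, 0.0], [0.241, -0.97, -0.0], [0.0, 0.0, -1.0]]
force: [-2.2, -0.8, 1.3]
finger_gap: 0.0427
grasp_force: 1.3
```

play_rows --pt "0 0 0 0.0005 0 0 0.5" --pt "0 0 0 0.0005 0 0 0.5"

```text
time: 20.35
eef_pos: [0.5023, 0.0849, 0.0488]
eef_rot: [[0.97, 0.241, 0.0], [0.241, -0.97, 0.0], [0.0, -0.0, -1.0]]
force: [-1.8, -0.7, 2.1]
finger_gap: 0.0427
grasp_force: 1.3
```

play_rows --pt "0 0 0 0.0005 0 0 0.5" --pt "0 0 0 0.0005 0 0 0.5"

```text
time: 20.55
eef_pos: [0.5028, 0.085, 0.0488]
eef_rot: [[0.97, 0.241, 0.0], [0.241, -0.97, -0.0], [0.0, 0.0, -1.0]]
force: [-2.5, -1.9, 0.8]
finger_gap: 0.0427
grasp_force: 1.3
```

play_rows --pt "0 0 0 0.0005 0 0 0.5" --pt "0 0 0 0.0005 0 0 0.5"

```text
time: 20.75
eef_pos: [0.503, 0.085, 0.0488]
eef_rot: [[0.97, 0.241, -0.001], [0.241, -0.97, -0.0], [-0.001, -0.0, -1.0]]
force: [-4.5, -1.6, 3.0]
finger_gap: 0.0426
grasp_force: 2.6
```

play_rows --pt "0 0 0 0.0005 0 0 0.5" --pt "0 0 0 0.0005 0 0 0.5"

```text
time: 20.95
eef_pos: [0.503, 0.0851, 0.0487]
eef_rot: [[0.97, 0.242, -0.002], [0.242, -0.97, -0.0], [-0.002, -0.0, -1.0]]
force: [-8.1, -3.0, 5.5]
finger_gap: 0.0427
grasp_force: 4.3
```

play_rows --pt "0 0 0 0.0003 0 0 0.5" --pt "0 0 0 0.0003 0 0 0.5" --pt "0 0 0 0.0003 0 0 0.5" --pt "0 0 0 0.0003 0 0 0.5"

```text
time: 21.35
eef_pos: [0.5031, 0.0851, 0.0487]
eef_rot: [[0.97, 0.242, -0.002], [0.242, -0.97, -0.0], [-0.002, -0.0, -1.0]]
force: [-10.9, -3.1, 6.6]
finger_gap: 0.043
grasp_force: 5.3
```

play_rows --pt "0 0 0 -0.002 0 0 0.5" --pt "0 0 0 -0.015 0 0 0.5" --pt "0 0 0 -0.04 0 0 0.5" --pt "0 0 0 -0.04 0 -0.05 0.5" --pt "0 0 0 -0.04 0 -0.1 0.5" --pt "0 0 0 -0.04 0 -0.15 0.5" --pt "0 0 0 -0.04 0 -0.15 0.5" --pt "0 0 0 -0.04 0 -0.15 0.5"

```text
time: 22.15
eef_pos: [0.4656, 0.0757, 0.1997]
eef_rot: [[0.97, 0.241, 0.003], [0.241, -0.97, 0.0], [0.003, 0.0, -1.0]]
force: [-0.2, -1.2, -0.1]
finger_gap: 0.0427
grasp_force: 0.0
```

Run:
```python
from h import *
s=arm.sense();print(s["time"],s["eef_pos"],s["force"])
T=wristT();np.save("w9T",T);im=arm.capture("wrist")[:,:,::-1];cv2.imwrite("pics/w9.png",im)
hsv=cv2.cvtColor(im,cv2.COLOR_BGR2HSV)
cv2.imwrite("pics/w9c.png",cv2.resize(im[0:280,80:460],None,fx=2,fy=2,interpolation=2))
```

```text
22.15 [0.46561541 0.07572202 0.19970659] [-0.18248663 -1.22663517 -0.06683102]
```

View pics/w9c.png

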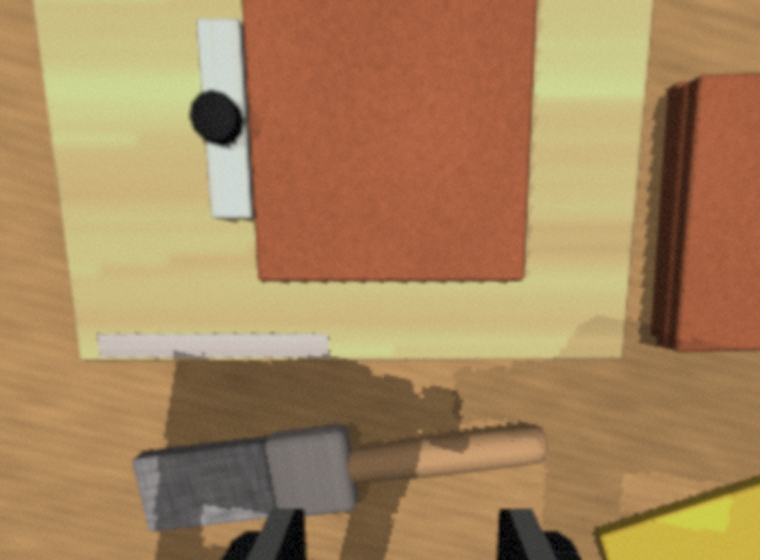

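The tile lies parallel to the rail and up against the stop, near crop column 250. The thin dark line at the stop needs a number, so I measure both gaps.

Run:
```python
from h import *
T=np.load("w9T.npy");im=cv2.imread("pics/w9.png")
for y in(20,40,80,95):print(y,[tuple(int(v) for v in p) for p in im[y,197:210]])
R_=np.array([[.9703,.2419],[-.2419,.9703]]);o=np.array([.5631,.1126])
g=cv2.GaussianBlur(im,(3,3),0).astype(float)
ys=list(range(15,45,3))+list(range(75,105,3))
sat=g[:,:,2]-g[:,:,0]
# stop edge: bright blue channel drop ; tile edge: red-blue rise
st=[(198+np.argmin(np.diff(g[y,198:210,0]))+.5,y) for y in ys]
ti=[(198+np.argmax(np.diff(sat[y,198:212]))+.5,y) for y in ys]
ri=[(335+np.argmin(np.diff(sat[y,335:352]))+.5,y) for y in range(15,130,5)]
ne=[(x,130+np.argmax(abs(np.diff(g[130:150,x].sum(1))))+.5) for x in range(215,335,6)]
for n,p,z in(("stop",st,.047),("tileL",ti,.045),("tileR",ri,.045),("near",ne,.045)):
    Q=(onplane("wrist",p,z,T)[:,:2]-o)@R_.T
    v=cv2.fitLine(Q.astype(np.float32),cv2.DIST_HUBER,0,.001,.001).ravel();print(n,Q.mean(0).round(4),np.median(Q,0).round(4),"angle",np.degrees(np.arctan2(v[1],v[0])).round(2))
```

```text
20 [(200, 211, 207), (193, 203, 199), (170, 180, 177), (121, 127, 126), (72, 80, 93), (54, 74, 121), (61, 89, 154), (64, 94, 166), (65, 95, 167), (62, 94, 167), (64, 96, 167), (69, 100, 174), (65, 97, 174)]
40 [(202, 213, 206), (201, 210, 205), (196, 206, 201), (178, 186, 181), (128, 136, 133), (80, 88, 97), (61, 77, 119), (60, 88, 151), (61, 92, 164), (64, 96, 169), (64, 97, 169), (64, 97, 171), (67, 99, 173)]
80 [(209, 216, 207), (207, 215, 206), (205, 215, 205), (204, 213, 205), (204, 212, 204), (189, 198, 193), (153, 161, 158), (100, 108, 112), (69, 82, 117), (59, 86, 147), (64, 94, 163), (67, 99, 171), (67, 99, 171)]
95 [(207, 214, 206), (207, 213, 205), (206, 213, 205), (204, 213, 204), (206, 215, 206), (202, 213, 204), (188, 197, 192), (147, 155, 153), (89, 97, 101), (59, 72, 104), (58, 83, 141), (64, 95, 164), (63, 95, 166)]
stop [0.0054 0.048 ] [0.0058 0.0481] angle 0.25
tileL [0.0057 0.0472] [0.0061 0.0472] angle 0.12
tileR [-0.0026 -0.0615] [-0.002  -0.0615] angle 0.05
near [-0.056  -0.0051] [-0.0558 -0.0051] angle 90.0
```

```bash
python3 -c "
from bench import arm
print(arm.close_job())"
```

```text
the job is handed in; nothing more can be done
None
```

I handed the job in at about 22 s: the tile lies on the bed, under 1 mm from the end stop and square to about 0.3°; I pressed it home with about 9 N on the stop side and 11 N on the rail side (friction included), and let go. The stack looked unmoved, the stop measured within 0.5 mm of its start, and the judge's verdict was not shown.

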